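Offer up a hinge leaf to its clamped jamb block and hold the bores in line

ROBOT

A 6-joint arm with a two-finger parallel gripper is mounted at the origin on the work surface. World frame = base frame: x ahead of the robot, y to its left, z up, the work surface at z = 0. Lengths are in mm, angles in rad, forces in N, time in s.
With the tool pointing down it reaches from about 350 to 775 mm from the base axis. Payload 7.3 kg.
Tool frame: the origin (TCP) lies at the very end of the fingers, on their centre line; the grasp point (between the pads) lies 19 mm behind it; z points along the fingers, y is the line along which they close (so a half turn about z gives the same grasp; the last joint's range is limited). The gripper opens to 92 mm and grips with 3 to 60 N. Pads are 19 mm wide; open, the fingers measure 130 mm over their backs; the gripper's body (75 mm by 190 mm) begins 47 mm behind the grasp point.
Start: joints at [1.107, 0.342, 1.524, -0, 1.275, -0.146], TCP at [164.036, 498.735, 226.741] pointing down, gripper open.
Joint ranges: [-2.53, 2.53], [-0.77, 2.02], [0.04, 2.7], [-1, 4.14], [0.28, 2.66], [-3.11, 3.11]. Speed limits (rad/s): [2.57, 2.57, 3.14, 3.14, 3.14, 3.14].

INTERFACE

Orientations are given as [roll, pitch, yaw] about the fixed x, y, z axes, in that order (R = Rz(yaw) Ry(pitch) Rx(roll)).
In Python, from plant import bot gives the robot as it stands.
- The arm moves only by the tool apply_moves, never from a script. Its argument "motion" is text: rows parted by semicolons, each of 4 numbers parted by spaces: the shift along the tool's x, y, z in m, then the turn about the tool's z in degrees. A call has 1 to 8 rows; each row shifts and turns the commanded pose from where the row before left it, along the tool's axes as they then stand; what a row does not reach is not made up. A row lasts 1/8 s, in which the tool goes at most 62.5 mm and 10.7 degrees, less where a joint would pass 70% of its speed; a pose out of reach is approached as far as the arm can. A call with a gripper value outside its range is refused whole. "fingers" is the opening, from -1 (shut) to 1 (fully open), set as the call begins (left out, the last holds). The fingers move at their own pace and stop on an object; the grip force is fixed at half the most. Time passes only in rows, so rows that do not move let the fingers close. It gives the time, the measured TCP pose, the force, the opening and the grip force at its end, in the units of the state.
- bot.get_obs(): the state, without advancing time (a new reading comes with each control period).
- bot.capture(name): name is "scene" or "top" or "wrist"; returns a dict with "img" (420x560x3 uint8, blue, green, red), "range_z" (420x560 float32, mm along the optical axis (not along the pixel's ray), 0 where there is no reading), "fx", "fy", "cx", "cy" (pixels), "D" ([k1, k2, p1, p2, k3] as OpenCV has them; the pictures are not rectified), "world_from_camera" (4x4, takes a point from camera to world coordinates); the wrist camera has in their place "mount" (4x4, takes a point from camera to tool coordinates, whose origin is the TCP and whose axes are the flange's). Camera axes: x right, y down, z forward; pixel columns grow to the right and rows downward; lengths in mm; the calibration is good to about 2 mm. A picture is of the moment at which its call begins: read the wrist's pose just before it.
- bot.close_job(): hands the job in; it is judged then, once.
Trained networks look in a picture, given as the dict that the camera call returned (one of the last four; its "shot" number tells which), for a name from the list of things; names that differ only in an ending like _2 or _b are one class to them, and where a whole thing is asked for, a point or a joint stands for the part that bears it (a point fixed in the world has none). Each returns a list of dicts, best first, with "p" (0 to 1); they miss things now and then, are a little off and sometimes report something else, mostly with a low value. They report only what shows in the picture. A call takes as long as a camera call. They do not tell look-alikes from the thing itself.
- bot.cut_out(picture, thing): "pixels" (420x560 bool, what is visible of it) and "point" ([column, row] in pixels, amid what is visible of it).
The state is a dict: "time": time; "joint_positions": joint angles; "dq": joint speeds; "tau": joint torques, N m; "tool_pos": TCP position; "tcp_rot": TCP orientation; "contact_force": force on the tool from outside, world axes, zero at the start; "moment": the same for the moment, N m; "grip_width": finger opening in mm; "finger_force": force on a finger pad.
Only numpy, scipy, OpenCV 4.12 (cv2) and the standard library are available. Lean on these libraries where they do the work, as an engineer would, in place of code of your own. Each camera call takes 0.05 s, during which the arm holds its last target. There are 200 camera calls.

TASK

To repair the crate lid hinge, first swing the clamp arm over, past upright and down onto the jamb block so that it holds the block. Then take the hinge leaf with the short knuckle out of its stand, bring that knuckle down from above into the gap between the block's two knuckles until all three bores line up for the pin, and finish while still holding it there in the gripper, still and not resting or pressing on the block. Leave the block in its nest, and do not disturb the long-knuckle leaf, the pin, the screwdriver or the jars.

Things in the scene. Friction and masses are not known exactly. Their poses are not given: they have to be found in the camera images.
- jig: fixed aluminium base plate 210 x 150 x 12 mm, yaw up to 0.3 rad. Origin on the table under the middle of the nest; the plate runs from x = -80 to +130 mm of its frame. On it low dark nest walls (10 mm high) round the jamb block and, at its own x = +90 mm, the clamp's bracket (two upright cheeks to 76 mm above the table)
- clamp (a joint): angle of the clamp arm about clamp_pivot. 0 = level, pointing to the jig's -x, rubber foot on the block (clamped: below 0.1); 1.57 = upright; 2.0 = fully open, leaning back to the jig's +x (starts near there). The arm is weighted (0.3 kg): it falls open or shut on either side of upright and its weight holds the block; pushing it over takes under 3 N at the tee bar
- clamp_tee (a point): centre of the clamp arm's steel tee bar (13 mm diameter, 60 mm long, along the jig's y), 90 mm from the pivot at the arm's end; the arm is a flat bar 14 mm wide and 10 mm thick; the rubber foot is 60 mm from the pivot
- clamp_pivot (a point): clamp arm's pivot, 65 mm above the table, at the jig's own (+90, 0) mm; axes as the jig's
- jamb: loose steel jamb block 110 (x) x 100 (y) x 35 mm, 0.9 kg, in the nest with 2 mm of play; origin at the centre of its underside, 12 mm above the table, axes as the jig's. On top, towards -x (the robot), two aluminium knuckles (24 mm outside diameter, each 24 mm long, 14 mm bore along y) with a 38 mm gap between them
- leaf: hinge leaf to take: aluminium, 0.2 to 0.33 kg. One short knuckle (30 mm long along y, 24 mm outside, 14 mm bore) under an upright plate 10 mm thick (x), 80 mm wide (y), 18 to 98 mm above the bore, on a neck as wide as the knuckle. Origin: centre of the bore. Starts upright in stand_a, knuckle down, bore 22 mm and plate top 120 mm above the table. Same after a half turn about z
- long_leaf: bystander: similar leaf with a knuckle 50 mm long (too long for the gap) and a plate only 60 mm tall (18 to 78 mm above its bore, top 100 mm above the table); stands in stand_b. Leave it alone
- stand_a: fixed white plastic stand 60 x 110 x 62 mm, origin at the centre of its underside; holds the short-knuckle leaf. The plate's ends stand in slots (12.4 mm wide, 22 mm deep) at y = +-30 to 42 mm; the knuckle hangs free between. Lift the leaf straight up at least 30 mm to clear it
- stand_b: identical stand, holding the long-knuckle leaf; the two stands swap places from start to start
- pin: bystander: steel hinge pin 10 mm in diameter, about 100 mm long, lying on the table; origin at the middle of its underside. A colleague will push it in later
- driver: bystander: screwdriver lying on the table
- jar_a: bystander: full square jam jar 52 x 52 x 77 mm with black lid, origin at the centre of its underside
- jar_b: bystander: jam jar like jar_a
- jar_c: bystander: jam jar like jar_a
- jamb_bore (a point): point on the bore axis of the block's knuckles, midway in the gap, 68 mm above the table; axes as the jamb's, y along the bore. The leaf's origin belongs here: 4 mm free at each end of its knuckle, 9 mm below it, and its shoulders 6 mm above the block's knuckles. Nothing stops it at that height, so it must be held there. Pin 10 mm, bores 14 mm: they must agree within 3 mm
Not all that is in view belongs to the job. Leave any red or yellow look-alike of the leaf alone.

How it is judged (in metres and radians):
On the way, in this order (a step that is already met when the one before it is completed fails the run):
1. the clamp arm is swung over and down on the block, the leaf still in its stand (value of joint clamp below 0.1 rad and height (world z) of leaf below 0.04 m), for 0.2 s.
2. the short-knuckle leaf is lifted out of its stand in the gripper (height (world z) of leaf above 0.06 m and contact force between the fingers and leaf above 1 N), for 0.1 s.
At the end, for the whole second after the job is handed in: clamp shut (below 0.1 rad); leaf's bore within 3 mm of the block's bore axis across and in height, 4.5 mm along it, parallel within 0.07 rad; leaf held by the fingers (over 1 N), still (under 20 mm/s), bearing on the block with under 1.5 N; block flat within 0.05 rad (value of joint clamp below 0.1 rad and x of leaf in the frame of jamb_bore between -0.003 and 0.003 m and z of leaf in the frame of jamb_bore between -0.003 and 0.003 m and y of leaf in the frame of jamb_bore between -0.0045 and 0.0045 m and angle between the y axis of leaf and the y axis of jamb, either way round below 0.07 rad and contact force between the fingers and leaf above 1 N and contact force between leaf and jamb below 1.5 N and linear speed of leaf below 0.02 m/s and angle between jamb's own z axis and vertical below 0.05 rad); the arm keeps its last pose, push and grip.
It fails at once if a bystander (long-knuckle leaf, pin, screwdriver, jar) is moved by more than 30 mm (distance of any of long_leaf, jar_a, jar_b, jar_c, pin, driver from where it was at the start of the episode above 0.03 m).
It fails at once if the jamb block is moved by more than 15 mm, out of its nest (distance of jamb from where it was at the start of the episode above 0.015 m).
It also fails if it takes over 58 s, if anything falls off the work surface, if the arm or the gripper's body presses on something with over 40 N, if the wrist force passes 120 N, or if a joint passes its speed limit or range.

## Working session

There is one attempt and no reset: what is moved stays moved. The work goes in short steps, Python scripts to look and compute and a tool call to move; the robot and the scene stay as the last step left them, time stands still between calls to the robot, and variables do not carry over. Pictures are saved under pics/ and viewed, at most 10 in all, crops included, and the job is handed in when it is done.

Besides the shell and the picture viewer there is one more tool, called as a command line: name --argument value ..., lists and objects as JSON in quotes. apply_moves: Moves the arm, as the interface text tells. Its arguments: {"type":"object","properties":{"motion":{"type":"string"},"fingers":{"type":"number"}},"required":["motion"]}

```bash
mkdir -p pics; ls; cat > h.py <<'E'
import numpy as np, cv2
from plant import bot
from scipy.spatial.transform import Rotation as R
def cloud(d, mask=None, T=None):
    z=d["range_z"]; m=(z>0) if mask is None else (z>0)&mask
    v,u=np.nonzero(m)
    K=np.array([[d["fx"],0,d["cx"]],[0,d["fy"],d["cy"]],[0,0,1.]])
    n=cv2.undistortPoints(np.c_[u,v].astype(np.float64)[:,None],K,np.array(d["D"],float))[:,0]
    zz=z[v,u]; P=np.c_[n*zz[:,None],zz]
    T=np.array(d["world_from_camera"]) if T is None else T
    return P@T[:3,:3].T+T[:3,3], u, v
def tcpT(o):
    T=np.eye(4);T[:3,:3]=R.from_euler('xyz',o["tcp_rot"]).as_matrix();T[:3,3]=o["tool_pos"];return T
def wristcap():
    o=bot.get_obs(); d=bot.capture("wrist"); return d, tcpT(o)@np.array(d["mount"])
E
python3 - <<'E'
from h import *
print(bot.get_obs())
a=bot.capture("scene");b=bot.capture("top")
cv2.imwrite("pics/scene0.png",a["img"]);cv2.imwrite("pics/top0.png",b["img"])
for n,d in(("scene",a),("top",b)):
    print(n,np.round(d["world_from_camera"],2).tolist(),d["fx"])
    for t in["jig","clamp","jamb","leaf","long_leaf","stand_a","pin","driver","jar_a","clamp_tee"]:
        for r in bot.cut_out(d,t)[:3]:
            P,u,v=cloud(d,r["pixels"])
            if len(P): print(t,round(r["p"],2),np.round(r["point"]),len(P),np.round(np.median(P,0)),np.round(np.percentile(P,2,axis=0)),np.round(np.percentile(P,98,axis=0)))
E
```

```text
pics
{'time': 0.0, 'joint_positions': array([ 1.10695707e+00,  3.42704013e-01,  1.52501182e+00,  7.86247840e-06,
        1.27539343e+00, -1.45978382e-01]), 'dq': array([-1.48042117e-03,  1.55136592e-03, -4.65752952e-04, -6.12214219e-05,
        7.86757954e-04,  1.54978334e-03]), 'tau': array([-1.49016258e-03, -4.31244743e+01, -2.44213915e+01,  7.17689632e-02,
        5.60668192e-02, -1.29907166e-04]), 'tool_pos': array([163.86448876, 498.3475066 , 226.05648514]), 'tcp_rot': array([-3.14009326e+00, -2.28045982e-04,  2.82372931e+00]), 'contact_force': array([0.43519094, 0.53484691, 0.5124045 ]), 'moment': array([ 0.02150128, -0.0107295 , -0.00385133]), 'finger_force': 0.0, 'grip_width': 91.76974242114864}
scene [[-0.83, 0.43, -0.35, 952.4], [0.56, 0.65, -0.51, 635.85], [0.01, -0.62, -0.78, 1029.66], [0.0, 0.0, 0.0, 1.0]] 459.0667103337819
jig 0.64 [247. 213.] 1869 [590. -48.  12.] [ 425. -147.    1.] [632.  -3. 151.]
clamp 0.74 [232. 190.] 178 [624. -71. 146.] [ 561. -209.   -2.] [634. -45. 153.]
jamb 0.94 [271. 195.] 1458 [502. -72.  46.] [ 446. -130.   14.] [556. -32.  77.]
leaf 0.95
[... 2153 characters left out ...]
61 [515. 309.   8.] [492. 260.   0.] [556. 364. 120.]
stand_a 0.92 [244. 196.] 828 [528. 107.   8.] [498.  55.  -1.] [572. 166. 100.]
pin 0.52 [258. 132.] 181 [695.  64.   9.] [649.  58.  -0.] [752.  73.  14.]
pin 0.52 [162. 199.] 312 [522. 307. 107.] [514. 271.  17.] [534. 347. 123.]
driver 0.78 [446. 232.] 458 [ 427. -411.   22.] [ 375. -433.    1.] [ 556. -383.   29.]
jar_a 0.92 [436. 291.] 556 [ 283. -367.   74.] [ 257. -401.    4.] [ 308. -350.   81.]
jar_a 0.91 [154. 139.] 526 [676. 319.  74.] [655. 298.  13.] [707. 348.  81.]
jar_a 0.8 [204. 115.] 506 [726. 195.  74.] [708. 171.  10.] [757. 221.  81.]
clamp_tee 0.75 [316. 150.] 266 [619. -77. 146.] [ 587. -100.    0.] [645. -49. 156.]
```

View pics/top0.png

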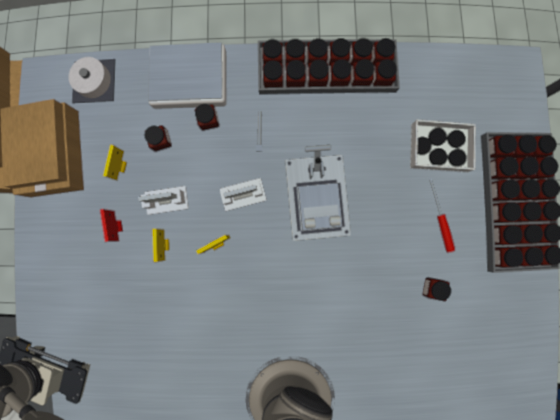

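View pics/scene0.png

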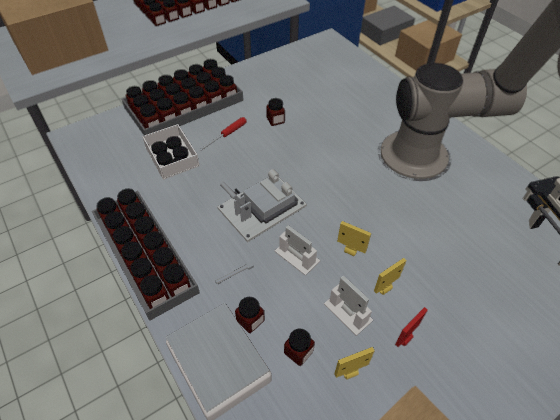

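Top view: short-knuckle leaf in the left stand at px (160,197), long one in the right stand (243,194). The jig is at (320,200), with the tee at (318,150). The coloured look-alikes are loose at left. Now the exact poses.

```bash
cat >> h.py <<'E'
def rect(P):
    c,(w,h),a=cv2.minAreaRect(P[:,:2].astype(np.float32)); 
    return np.round(c,1),(round(w,1),round(h,1)),round(a,1)
def pick(P,x0,x1,y0,y1,z0,z1):
    return P[(P[:,0]>x0)&(P[:,0]<x1)&(P[:,1]>y0)&(P[:,1]<y1)&(P[:,2]>z0)&(P[:,2]<z1)]
E
python3 - <<'E'
from h import *
for n in("top","scene"):
    d=bot.capture(n); P,u,v=cloud(d)
    print(n)
    for t,b in dict(tee=(560,680,-140,0,138,165),plate=(400,660,-170,10,8,17),jambtop=(430,570,-150,-20,42,52),knuckles=(430,570,-150,-20,66,86),leaftop=(490,560,260,360,113,130),standA=(480,580,240,380,56,68),longtop=(490,580,50,170,93,110),standB=(480,590,40,180,56,68)).items():
        Q=pick(P,*b)
        if len(Q)>5:
            C=np.cov(Q[:,:2].T);w,V=np.linalg.eigh(C)
            print(t,len(Q),rect(Q),np.round(Q.mean(0),1),'axis',np.round(V[:,1],3),'z98',np.percentile(Q[:,2],98).round(1))
E
```

```text
top
tee 158 (array([623.5, -76.3]), (16.9, 60.1), 4.7) [623.8 -75.5 151.4] axis [-0.071  0.997] z98 156.9
plate 1976 (array([527.8, -83. ]), (220.6, 150.5), 3.9) [539.7 -78.4  12.3] axis [-0.999 -0.033] z98 16.5
jambtop 1250 (array([496.9, -85.9]), (109.9, 100.4), 4.1) [505.4 -84.3  47.6] axis [-0.987  0.162] z98 51.7
knuckles 195 (array([507.7, -85. ]), (125.7, 85.7), 4.1) [457.2 -88.8  77.5] axis [-0.063  0.998] z98 83.2
leaftop 155 (array([525.3, 311.5]), (11.0, 81.2), 6.8) [524.9 310.7 120. ] axis [-0.122  0.992] z98 123.8
standA 166 (array([525. , 310.9]), (32.9, 100.8), 6.9) [523.7 300.9  61.9] axis [-0.176  0.984] z98 66.8
longtop 149 (array([535.4, 110.2]), (10.3, 79.9), 13.3) [535.  110.2 100.1] axis [-0.231  0.973] z98 104.2
standB 167 (array([535. , 110.3]), (32.6, 100.3), 13.5) [534.2 108.7  62.2] axis [-0.233  0.972] z98 66.5
scene
tee 106 (array([627.5, -73.3]), (12.4, 60.9), 4.1) [628.6 -71.5 149.6] axis [-0.074  0.997] z98 154.5
plate 1038 (array([526.7, -80.7]), (211.0, 152.3), 3.8) [566.1 -52.8  11.3] axis [-0.91   0.414] z98 16.0
jambtop 843 (array([499.7, -83.1]), (111.8, 103.5), 4.6) [509.2 -79.8  46.4] axis [-0.741  0.671] z98 51.6
knuckles 130 (array([460. , -86.5]), (24.8, 87.6), 3.0) [462.4 -83.3  74.8] axis [-0.076  0.997] z98 80.4
leaftop 171 (array([527.9, 312.9]), (11.4, 80.0), 7.5) [528.1 313.5 118.3] axis [-0.128  0.992] z98 121.7
standA 220 (array([527.3, 313.2]), (35.0, 101.1), 7.2) [531.1 322.2  61. ] axis [-0.18   0.984] z98 67.3
longtop 135 (array([538.2, 111.9]), (12.3, 81.1), 13.6) [538.4 113.3  97.8] axis [-0.24   0.971] z98 101.6
standB 185 (array([538.5, 112.2]), (33.9, 100.8), 15.1) [540.6 120.6  61.2] axis [-0.309  0.951] z98 67.3
```

apply_moves --motion "0 0 0 -10;0 0 0 -10;0 0 0 -2.3;-0.0306 -0.0403 0 0;-0.0306 -0.0403 0 0;-0.0306 -0.0403 0 0;-0.0306 -0.0403 0 0;-0.0306 -0.0403 0 0" --fingers -1

```text
time: 2.2
tool_pos: [332.0, 307.4, 227.0]
tcp_rot: [3.141, 0.001, -3.07]
contact_force: [0.2, 0.4, -0.2]
grip_width: 16.4
finger_force: 0.0
```

apply_moves --motion "-0.0306 -0.0403 0 0;-0.0306 -0.0403 0 0;-0.0306 -0.0403 0 0;-0.0306 -0.0403 0 0;-0.0306 -0.0403 0 0;-0.0306 -0.0403 0 0;-0.0306 -0.0403 0 0;-0.0306 -0.0403 0 0"

```text
time: 3.2
tool_pos: [599.2, 3.2, 226.7]
tcp_rot: [3.141, 0.0, -3.07]
contact_force: [0.5, -0.3, -0.7]
grip_width: 0.4
finger_force: 0.0
```

apply_moves --motion "-0.0306 -0.0403 0 0;-0.0306 -0.0403 0 0;0 0 0 0;0 0 0 0"

```text
time: 3.7
tool_pos: [664.6, -71.1, 226.3]
tcp_rot: [3.141, -0.001, -3.07]
contact_force: [-0.0, 1.3, 0.4]
grip_width: 0.3
finger_force: 0.0
```

apply_moves --motion "0 0 0.022 0;0 0 0.022 0;0 0 0.022 0;0 0 0.022 0;0.008 0 0 0;0.008 0 0 0;0.008 0 0 0;0.008 0 0 0"

```text
time: 4.7
tool_pos: [633.8, -73.9, 140.5]
tcp_rot: [-3.141, 0.004, -3.07]
contact_force: [3.1, -0.0, 1.5]
grip_width: 0.4
finger_force: 1.3
```

apply_moves --motion "0.007 0 0 0;0.007 0 0 0;0.007 0 0 0;0.007 0 0 0;0.007 0 0 0;0.007 0 0 0;0.007 0 0 0;0.0 0 0 0"

```text
time: 5.7
tool_pos: [583.6, -77.3, 138.7]
tcp_rot: [3.141, -0.001, -3.07]
contact_force: [1.1, 0.7, 0.3]
grip_width: 0.6
finger_force: 0.0
```

```bash
python3 - <<'E'
from h import *
o=bot.get_obs();print(o["tool_pos"],o["contact_force"])
d=bot.capture("scene");cv2.imwrite("pics/s1.png",cv2.resize(d["img"][120:270,150:350],(800,600)))
E
```

```text
[583.58513961 -77.26389532 138.73500733] [1.13823523 0.71070239 0.26906864]
```

View pics/s1.png

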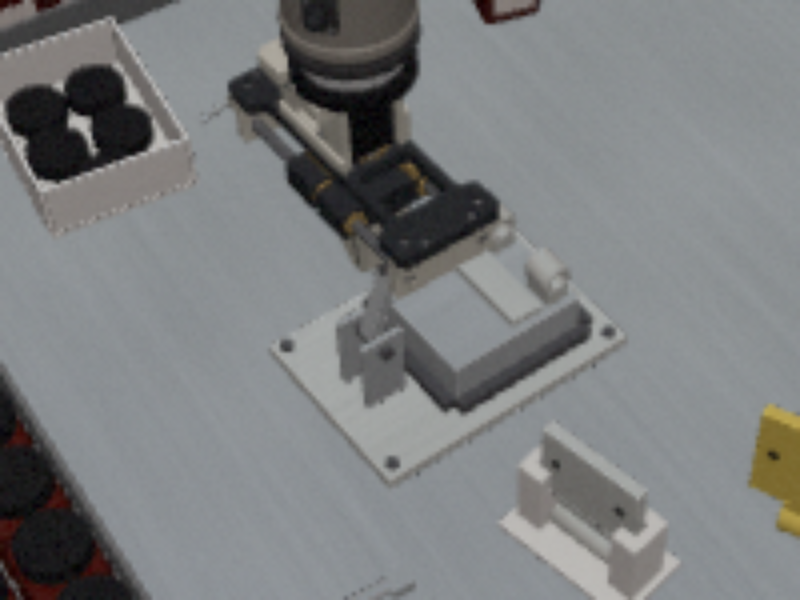

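The arm is just past upright, with its tip hidden behind the gripper at (385,265). I'll push further.

apply_moves --motion "0.008 0 0 0;0.008 0 0 0;0.008 0 0 0;0 0 0 0;0 0 -0.03 0;0 0 -0.04 0;0 0 -0.03 0;0 0 0 0"

```text
time: 6.75
tool_pos: [561.6, -79.3, 241.3]
tcp_rot: [-3.14, 0.005, -3.07]
contact_force: [0.1, 0.1, 0.1]
grip_width: 0.5
finger_force: 0.0
```

```bash
python3 - <<'E'
from h import *
o=bot.get_obs();print(o["tool_pos"],o["contact_force"])
d=bot.capture("scene");cv2.imwrite("pics/s2.png",cv2.resize(d["img"][120:270,150:350],(800,600)))
P,u,v=cloud(d)
for b in[(430,620,-130,-20,60,76),(430,620,-130,-20,82,170)]:
    Q=pick(P,*b);print(len(Q),rect(Q) if len(Q) else 0)
E
```

```text
[561.58382615 -79.2807779  241.31450032] [0.07456423 0.13341778 0.05957301]
453 (array([528.5, -79.2]), (158.8, 87.3), 6.1)
0 0
```

View pics/s2.png

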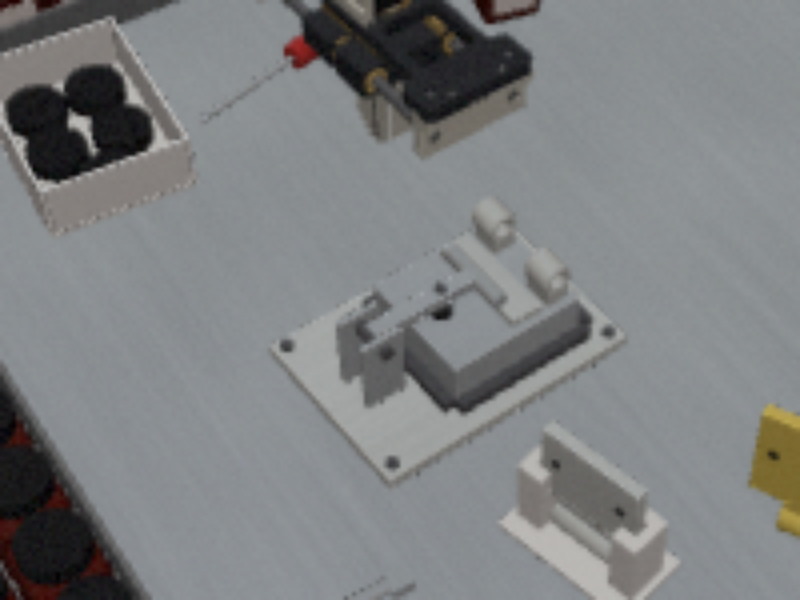

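The clamp arm lies level on the block, with its tee at (490,270) and its foot at (440,310). Now I'll turn to the placing yaw and look at the block with the wrist camera.

apply_moves --motion "0.01 0 0 10;0 0 0 10;0 0 0 10;0 0 0 10;0 0 0 10;0 0 0 10;0 0 0 10;0 0 0 10" --fingers 0

```text
time: 7.8
tool_pos: [549.6, -79.5, 236.9]
tcp_rot: [-3.139, -0.002, 1.811]
contact_force: [-0.5, 0.8, -0.3]
grip_width: 46.0
finger_force: 0.0
```

apply_moves --motion "0 0 0 10;0 0.045 0 0;0 0.045 0 0;0 0 0 0;0 0 0 0"

```text
time: 8.43
tool_pos: [639.1, -73.1, 237.0]
tcp_rot: [-3.138, -0.001, 1.642]
contact_force: [0.1, -0.2, 0.5]
grip_width: 45.7
finger_force: 0.0
```

```bash
python3 - <<'E'
from h import *
d,T=wristcap();o=bot.get_obs();print(o["tool_pos"],o["tcp_rot"],o["grip_width"]);print(np.round(d["mount"],3).tolist(),d["fx"])
cv2.imwrite("pics/w1.png",d["img"]);P,u,v=cloud(d,T=T)
Q=pick(P,380,650,-170,0,43,51);print('jambtop',len(Q),rect(Q),Q.mean(0))
Q=pick(P,380,650,-170,0,68,90);print('kn',len(Q),rect(Q))
E
```

```text
[638.96878473 -73.23224591 237.82470825] [-3.13948379e+00 -5.88118100e-04  1.64211845e+00] 45.90901710770705
[[-0.0, -0.95, -0.311, 84.078], [1.0, -0.0, 0.0, -1.183], [-0.001, -0.311, 0.95, -159.501], [0.0, 0.0, 0.0, 1.0]] 328.49313209452384
jambtop 5021 (array([523.3, -84.2]), (162.8, 99.9), 4.1) [509.50023811 -80.41092918  48.30518618]
kn 3630 (array([525. , -84.9]), (159.3, 86.2), 3.7)
```

View pics/w1.png

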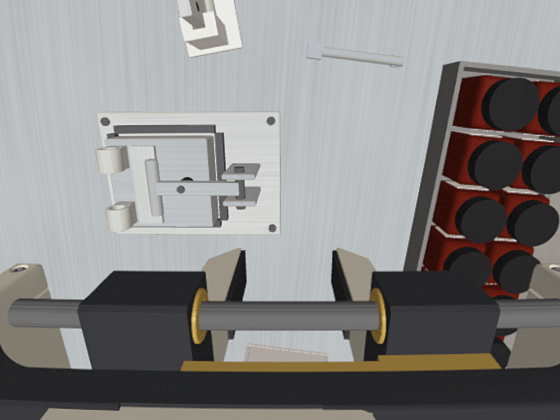

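Wrist view: the clamp tee is on the block, and the knuckles are at (108,160) and (119,216). I moved away in tool y by mistake, so I'll go straight above the bore.

apply_moves --motion "0 -0.045 0 0;0 -0.045 0 0;0 -0.045 0 0;0 -0.0455 0 0;0 0 0 0;0 0 0 0;0 0 0 0"

```text
time: 9.35
tool_pos: [460.8, -86.2, 238.8]
tcp_rot: [3.141, 0.0, 1.642]
contact_force: [-0.1, 0.7, -0.7]
grip_width: 46.0
finger_force: 0.0
```

```bash
cat >> h.py <<'E'
def jambfit(P):
    a=np.deg2rad(4.08); ux=np.array([np.cos(a),np.sin(a)]); uy=np.array([-ux[1],ux[0]])
    K=pick(P,425,490,-150,-30,62,90); s=K[:,:2]@ux; t=K[:,:2]@uy
    tm=np.median([t.min(),t.max()]); out=[]
    for sg in(-1,1):
        m=(t-tm)*sg>5; tt=t[m]; 
        # cylinder fit along s,z with radius 12
        from scipy.optimize import least_squares
        f=least_squares(lambda p:np.hypot(s[m]-p[0],K[m,2]-p[1])-12,[np.median(s[m]),68],loss='soft_l1')
        lo,hi=np.percentile(tt,[1,99]); out.append((f.x.round(2),round(lo,1),round(hi,1),m.sum(),round(np.abs(f.fun).mean(),2)))
    sc=(out[0][0][0]+out[1][0][0])/2; tc=(out[0][2]+out[1][1])/2; tc2=(out[0][1]+out[1][2])/2
    print(out); print('gap centre world (inner)',(ux*sc+uy*tc).round(1),'(outer)',(ux*sc+uy*tc2).round(1),'yaw corr',(out[1][0][0]-out[0][0][0])/62)
E
python3 - <<'E'
from h import *
d,T=wristcap();o=bot.get_obs();print(o["tool_pos"],o["tcp_rot"])
P,u,v=cloud(d,T=T);jambfit(P)
Q=pick(P,430,570,-150,-20,43,51);print('jambtop',len(Q),rect(Q),Q.mean(0).round(1))
for n in("top","scene"):
    print(n);jambfit(cloud(bot.capture(n))[0])
E
```

```text
[460.7234197  -86.15351707 238.62821572] [ 3.14127439e+00 -3.74637375e-05  1.64249536e+00]
[(array([449.39,  69.37]), np.float64(-163.5), np.float64(-140.2), np.int64(573), np.float64(1.03)), (array([449.52,  69.28]), np.float64(-102.1), np.float64(-78.4), np.int64(628), np.float64(1.01))]
gap centre world (inner) [456.9 -88.9] (outer) [456.9 -88.7] yaw corr 0.0020967741935483137
jambtop 4691 (array([506.4, -85.3]), (129.4, 99.7), 4.2) [506.5 -79.6  48.5]
topTraceback (most recent call last):
  File "<stdin>", line 6, in <module>
  File "h.py", line 24, in jambfit
    tm=np.median([t.min(),t.max()]); out=[]
                  ~~~~~^^
    return umr_minimum(a, axis, None, out, keepdims, initial, where)
ValueError: zero-size array to reduction operation minimum which has no identity
```

apply_moves --motion "0 0 0 -3;0.043 0.0127 0 0;0.043 0.0127 0 0;0.043 0.0127 0 0;0.043 0.0127 0 0;0.043 0.0127 0 0;0.043 0.0127 0 0;0.043 0.0127 0 0"

```text
time: 10.45
tool_pos: [511.5, 225.4, 238.3]
tcp_rot: [-3.141, 0.0, 1.695]
contact_force: [0.2, -0.1, 0.5]
grip_width: 45.9
finger_force: 0.0
```

apply_moves --motion "0.043 0.0127 0 0;0.043 0.0127 0 0;0 0 0 0;0 0 0 0;0 0 0 0"

```text
time: 11.08
tool_pos: [525.8, 311.0, 238.8]
tcp_rot: [-3.141, 0.0, 1.693]
contact_force: [0.7, 0.6, 0.2]
grip_width: 45.9
finger_force: 0.0
```

```bash
cat > leaf.py <<'E'
from h import *
d,T=wristcap();o=bot.get_obs();print(o["tool_pos"],o["tcp_rot"])
cv2.imwrite("pics/w2.png",d["img"])
P,u,v=cloud(d,T=T)
Q=pick(P,480,570,255,370,114,130);C=np.cov(Q[:,:2].T);w,V=np.linalg.eigh(C)
print('leaftop',len(Q),rect(Q),Q.mean(0).round(1),V[:,1],np.rad2deg(np.arctan2(-V[0,1]*np.sign(V[1,1]),abs(V[1,1]))))
Q=pick(P,480,580,250,380,56,68);print('stand',len(Q),rect(Q))
t=bot.capture("top");P=cloud(t)[0];Q=pick(P,480,570,255,370,114,130);print('top leaf',len(Q),rect(Q) if len(Q) else 0)
Q=pick(P,440,560,-150,-20,42,52);print('top jamb',len(Q),rect(Q));jambfit(P)
E
python3 leaf.py
```

```text
[525.85003304 310.96865128 238.88902281] [3.14152529e+00 1.04553724e-04 1.69326968e+00]
leaftop 1019 (array([524.8, 311.4]), (9.9, 79.6), 6.8) [524.4 313.8 121.4] [-0.11588778  0.99326231] 6.6548335746852505
stand 899 (array([524.9, 311.4]), (31.8, 100.0), 7.0)
top leaf 112 (array([525.6, 310.2]), (10.7, 77.4), 6.8)
top jamb 1047 (array([497.1, -86. ]), (110.3, 100.5), 3.9)
[(array([449.47,  67.8 ]), np.float64(-163.3), np.float64(-139.9), np.int64(103), np.float64(1.6)), (array([449.72,  68.18]), np.float64(-101.8), np.float64(-78.2), np.int64(102), np.float64(2.15))]
gap centre world (inner) [457.1 -88.6] (outer) [457.  -88.5] yaw corr 0.004032258064516129
```

View pics/w2.png

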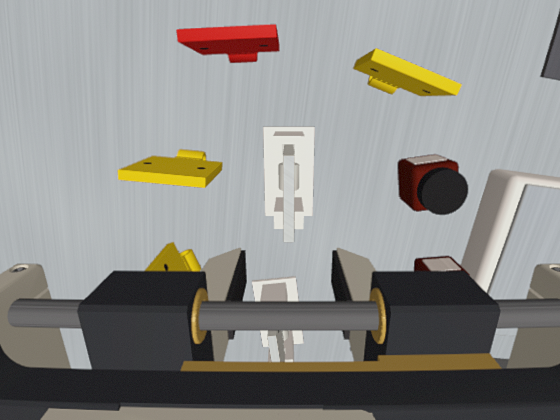

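Wrist view: leaf upright in stand A, centred at (289,190), nothing near the fingers. I'll descend and grip.

apply_moves --motion "0.0005 -0.001 0.02 0;0 0 0.025 0;0 0 0.025 0;0 0 0.025 0;0 0 0.025 0;0 0 0.02 0;0 0 0.013 0;0 0 0.01 0"

```text
time: 12.18
tool_pos: [524.9, 312.1, 75.5]
tcp_rot: [3.141, -0.0, 1.694]
contact_force: [0.1, -0.1, 0.1]
grip_width: 46.0
finger_force: 0.0
```

apply_moves --motion "0 0 0 0;0 0 0 0;0 0 0 0;0 0 0 0;0 0 0 0;0 0 0 0;0 0 0 0" --fingers -1

```text
time: 13.05
tool_pos: [524.8, 312.5, 76.1]
tcp_rot: [3.141, -0.0, 1.695]
contact_force: [-1.2, 0.3, 3.8]
grip_width: 10.2
finger_force: 30.0
```

apply_moves --motion "0 0 -0.008 0;0 0 -0.01 0;0 0 -0.015 0;0 0 -0.02 0;0 0 -0.025 0;0 0 -0.022 0;0 0 -0.02 0;0 0 0 0"

```text
time: 14.05
tool_pos: [525.1, 312.8, 198.1]
tcp_rot: [3.138, -0.001, 1.695]
contact_force: [0.7, 0.2, -2.8]
grip_width: 9.9
finger_force: 30.0
```

```bash
python3 - <<'E'
from h import *
a=np.array([bot.get_obs()["tool_pos"]]);
d,T=wristcap();o=bot.get_obs();t=T@np.r_[0,0,0,1]
print(a,o["tool_pos"],o["tcp_rot"],o["contact_force"],o["moment"],o["grip_width"],o["finger_force"])
cv2.imwrite("pics/w3.png",d["img"])
# cloud in tool frame
P,u,v=cloud(d,T=np.array(d["mount"]))
Q=P[(abs(P[:,1])<12)&(abs(P[:,0])<60)&(P[:,2]>-60)&(P[:,2]<75)]
print(len(Q),Q.min(0),Q.max(0))
for lo in range(-50,75,10):
    q=Q[(Q[:,2]>=lo)&(Q[:,2]<lo+10)]
    if len(q)>5: print(lo,len(q),np.percentile(q,[2,98],axis=0).round(1).tolist())
E
```

```text
[[525.06883622 312.75947388 198.07647592]] [524.47680495 312.4663214  196.50740075] [ 3.14062843e+00 -4.36813440e-04  1.69474911e+00] [ 0.65033212 -0.39738553 -2.76285861] [-0.10286831  0.03300593  0.03558428] 9.582214785268652 29.99785155057907
5319 [-24.28391637 -11.97979522 -59.89816545] [39.22234894 11.96552768 58.94588026]
-50 3091 [[-22.0, -8.3, -47.8], [38.5, 6.1, -40.9]]
-40 484 [[8.3, -11.0, -39.7], [38.9, 8.9, -30.2]]
-30 435 [[8.6, -11.6, -29.9], [38.8, 11.3, -20.2]]
-20 366 [[8.5, -11.7, -19.7], [38.8, 11.5, -10.2]]
-10 239 [[8.8, -11.4, -9.8], [38.8, 11.5, -0.7]]
0 102 [[37.6, -5.5, 0.1], [38.8, 3.7, 9.7]]
10 77 [[38.1, -5.7, 10.5], [38.8, 3.6, 19.6]]
20 72 [[37.5, -5.9, 20.3], [38.8, 3.8, 29.7]]
30 24 [[38.2, -5.2, 30.1], [38.7, 3.2, 34.1]]
40 266 [[-12.0, -11.6, 44.2], [13.6, 10.2, 49.7]]
50 67 [[-12.9, -11.4, 50.1], [13.7, 11.0, 58.4]]
```

View pics/w3.png

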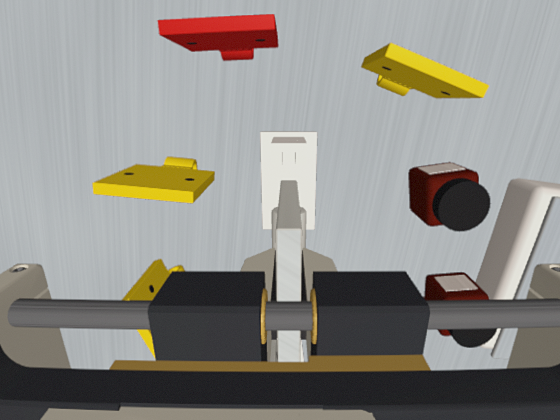

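The leaf is held straight: its plate end at (289,225) lies 38.8 mm along tool x, so its centre is about -1.2 mm from the TCP. I'll carry it over the block.

apply_moves --motion "0 0 0 3;-0.02 -0.0048 0 0;-0.0394 -0.0096 0 0;-0.0394 -0.0096 0 0;-0.0394 -0.0096 0 0;-0.0394 -0.0096 0 0;-0.0394 -0.0096 0 0;-0.0394 -0.0096 0 0"

```text
time: 15.1
tool_pos: [479.5, 51.0, 194.8]
tcp_rot: [-3.139, -0.0, 1.642]
contact_force: [0.1, 0.0, -3.3]
grip_width: 10.1
finger_force: 30.0
```

apply_moves --motion "-0.0394 -0.0096 0 0;-0.0394 -0.0096 0 0;-0.0394 -0.0096 0 0;-0.02 -0.005 0 0;0 0 0.02 0;0 0 0 0;0 0 0 0;0 0 0 0"

```text
time: 16.1
tool_pos: [457.1, -87.8, 176.2]
tcp_rot: [3.141, 0.0, 1.643]
contact_force: [0.2, 0.5, -2.5]
grip_width: 9.7
finger_force: 30.0
```

```bash
cat > chk.py <<'E'
from h import *
import sys
o=bot.get_obs();tp=o["tool_pos"]
print(tp,o["tcp_rot"],o["contact_force"],o["grip_width"])
a=np.deg2rad(4.08); ux=np.array([np.cos(a),np.sin(a)]); uy=np.array([-ux[1],ux[0]])
d,T=wristcap();s=bot.capture("scene");t=bot.capture("top")
cv2.imwrite(f"pics/w{sys.argv[1]}.png",d["img"]);cv2.imwrite(f"pics/s{sys.argv[1]}.png",cv2.resize(s["img"][140:260,210:370],(800,600),interpolation=cv2.INTER_CUBIC))
for n,P in(("wrist",cloud(d,T=T)[0]),("scene",cloud(s)[0]),("top",cloud(t)[0])):
    P=P.copy(); L=np.c_[P[:,:2]@ux-456.9*ux[0]+88.8*ux[1],P[:,:2]@uy-456.9*uy[0]+88.8*uy[1],P[:,2]]  # jig axes about estimated bore
    print(n)
    for nm,b in dict(plateR=(-25,25,-60,60,tp[2]-25,tp[2]+40),kn=(-20,20,-22,22,tp[2]-75,tp[2]-44),jkA=(-18,18,-60,-16,62,86),jkB=(-18,18,16,60,62,86)).items():
        Q=pick(L,*b)
        if len(Q)>20: print(nm,len(Q),np.percentile(Q,[1,99],axis=0).round(1).tolist())
E
python3 chk.py 4
```

```text
[457.1189457  -87.82108342 176.18513699] [3.14080530e+00 1.87782667e-04 1.64287591e+00] [ 0.23639355  0.46256529 -2.53182717] 9.736539544657031
wrist
plateR 2444 [[-21.7, 9.3, 155.3], [20.1, 39.8, 215.7]]
kn 371 [[-12.4, -12.0, 119.3], [11.3, 14.7, 131.9]]
jkB 805 [[-11.7, 19.8, 62.6], [11.3, 42.7, 82.4]]
scene
plateR 310 [[-18.5, -37.6, 152.1], [24.5, 42.3, 215.6]]
kn 67 [[-5.0, -14.2, 110.6], [14.6, 17.8, 132.1]]
jkA 68 [[-6.3, -43.2, 62.7], [14.8, -16.7, 81.3]]
jkB 78 [[-7.3, 20.1, 62.9], [15.4, 45.0, 81.5]]
top
```

View pics/w4.png

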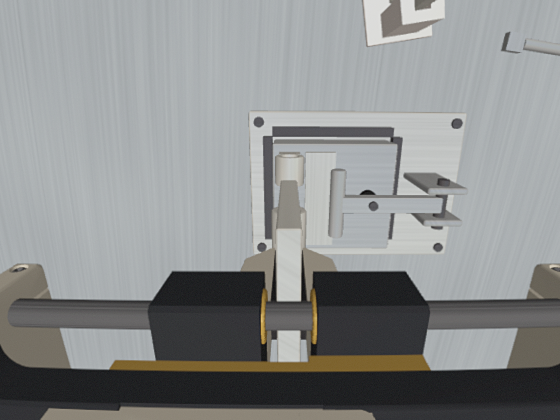

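View pics/s4.png

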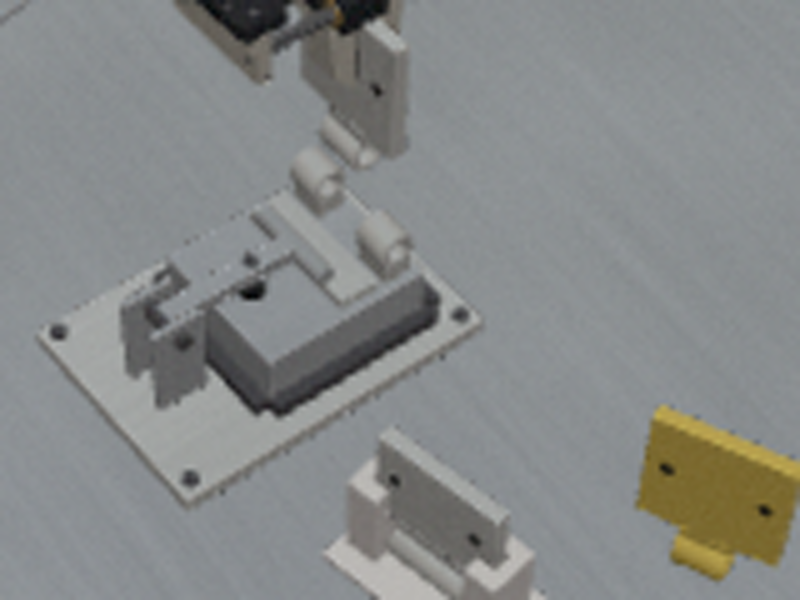

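Both views show the leaf's knuckle centred over the gap (wrist view, column 289; the block's far knuckle is at (290,170)). Offsets agree within about 1 mm, so I'll lower it.

apply_moves --motion "0 0 0.01 0;0 0 0.01 0;0 0 0.006 0;0 0 0.005 0;0 0 0.004 0;0 0 0.004 0;0 0 0 0"

```text
time: 17.12
tool_pos: [456.7, -88.0, 136.5]
tcp_rot: [-3.141, -0.0, 1.642]
contact_force: [0.5, 1.3, -3.8]
grip_width: 10.1
finger_force: 30.0
```

apply_moves --motion "0 0 0.004 0;0 0 0.004 0;0 0 0.004 0;0 0 0.002 0;0 0 0.001 0;0 0 0 0;0 0 0 0"

```text
time: 18.0
tool_pos: [456.9, -88.1, 121.8]
tcp_rot: [3.141, -0.0, 1.642]
contact_force: [0.8, -0.1, -2.2]
grip_width: 9.6
finger_force: 30.0
```

```bash
python3 chk.py 5; python3 - <<'E'
from h import *
z=[]
for i in range(4):
    z.append(bot.get_obs()["tool_pos"]); bot.capture("top")
print(np.mean(z,0),np.std(z,0))
P=cloud(bot.capture("scene"))[0];Q=pick(P,425,490,-150,-60,130,175)
print(len(Q),np.percentile(Q,[1,99],axis=0))
E
```

```text
[456.88699569 -88.05284583 121.79962894] [ 3.14134166e+00 -8.07976403e-06  1.64227728e+00] [ 0.83533201 -0.07656143 -2.1980706 ] 9.579498540298392
wrist
plateR 2455 [[-22.0, 9.0, 100.7], [20.0, 39.5, 161.4]]
kn 1136 [[-14.9, -21.3, 47.2], [19.8, 21.6, 77.4]]
jkB 911 [[-11.9, 19.7, 62.4], [11.4, 42.8, 81.9]]
scene
plateR 274 [[-18.7, -39.2, 97.2], [24.5, 42.4, 161.3]]
kn 89 [[-1.8, -21.0, 47.2], [19.6, 21.5, 77.1]]
jkA 50 [[2.8, -41.8, 63.7], [15.4, -16.1, 83.7]]
jkB 71 [[-7.0, 18.5, 62.2], [15.4, 45.0, 84.8]]
top
[456.85137082 -88.07521034 121.7671731 ] [0.01578335 0.00844509 0.02178053]
135 [[435.94158281 -94.60242618 131.30229996]
 [482.8362217  -60.9007131  166.9344312 ]]
```

View pics/s5.png

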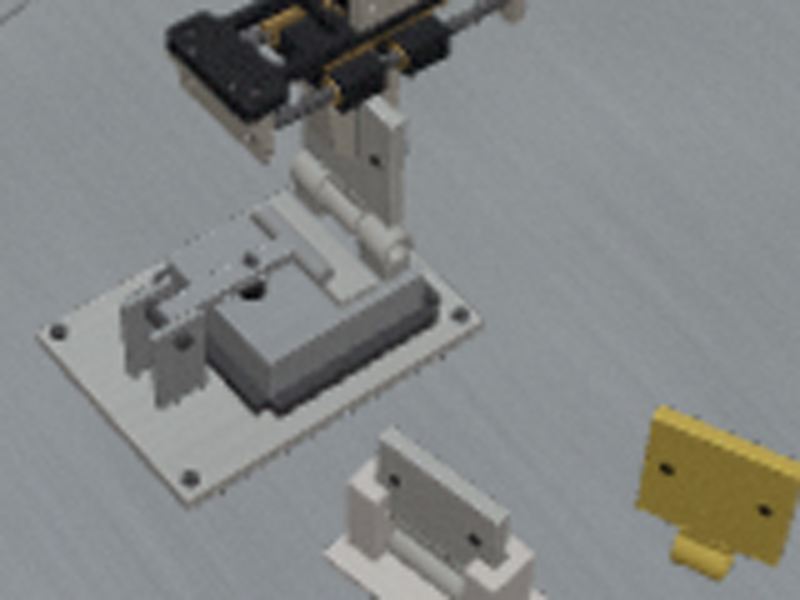

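```bash
python3 - <<'E'
from h import *
a=np.deg2rad(4.08); ux=np.array([np.cos(a),np.sin(a)]); uy=np.array([-ux[1],ux[0]]); c=np.array([456.9,-88.8])
for n in("scene","wrist"):
    if n=="wrist": d,T=wristcap(); P=cloud(d,T=T)[0]
    else: P=cloud(bot.capture(n))[0]
    L=np.c_[(P[:,:2]-c)@ux,(P[:,:2]-c)@uy,P[:,2]]
    Q=pick(L,-9,10,24,46,60,190); print(n,len(Q),np.percentile(Q[:,2],[80,90,95,98,100]).round(1), np.percentile(Q[Q[:,2]>82][:,2],[0,1,5]).round(1), np.percentile(Q[Q[:,2]>100],[2,98],axis=0).round(1).tolist())
E
```

```text
scene 188 [152.4 162.2 164.1 165.2 189.6] [84.7 85.5 91.1] [[-2.6, 24.3, 101.1], [8.6, 42.9, 165.5]]
wrist 2609 [167.  167.4 167.7 168.  168.8] [ 82.   89.5 101.2] [[-5.8, 24.6, 104.8], [3.7, 39.5, 168.1]]
```

The plate top reads about 167 mm, or 166 mm after the camera's known +1.3 mm bias. That puts the bore at 68 mm, as required, so I'm handing in.

```bash
python3 -c "
from plant import bot
o=bot.get_obs();print(o['contact_force'],o['finger_force']);print(bot.close_job())"
```

```text
[-0.81229776  0.02991515 -3.61672253] 29.997715651988983
the job is handed in; nothing more can be done
None
```

The job is handed in: the clamp is down on the block, and the short-knuckle leaf is held in the gripper in the gap, measured as lined up with the block's bores to about 1 mm; the judge's verdict was not shown.

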